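# Load the tumble mixer's spindle

### The arm

A 6-joint arm with a two-finger parallel gripper is mounted at the origin on the work surface. World frame = base frame: x ahead of the robot, y to its left, z up, the work surface at z = 0. Lengths are in m, angles in rad, forces in N, time in s.
With the tool pointing down it reaches from about 0.325 to 0.85 m from the base axis. Payload 4.4 kg.
Tool frame: the origin (TCP) lies midway between the tips of the shut fingers; the grasp point (between the pads) lies 19 mm behind it; z points along the fingers, y is the direction in which the jaws open and shut (so a half turn about z gives the same grasp; the last joint's range is limited). The gripper opens to 94 mm and grips with 3 to 60 N. Pads are 16 mm wide; open, the fingers measure 119 mm over their backs; the gripper's body (75 mm by 177 mm) begins 78 mm behind the grasp point.
Start: joints at [1.129, 0.207, 1.542, -0, 1.393, -0.15], TCP at [0.165, 0.551, 0.205] pointing down, gripper open.
Joint ranges: [-2.73, 2.73], [-0.86, 2.22], [0.23, 2.46], [-1.11, 4.25], [0.08, 2.63], [-2.82, 2.82]. Speed limits (rad/s): [2.79, 2.79, 3.14, 3.14, 3.14, 3.14].

### API

Orientations are given as a unit quaternion [w, x, y, z].
In Python, from plant import r gives the robot as it stands. The module is installed in compiled form; this text tells all that it offers.
- The arm moves only by the tool drive_tool, never from a script. Its argument "deltas" is a list of rows, each an object with "delta_rot": the turn, a rotation vector about the tool's x, y, z in rad, a list of three; "delta_pos": the shift along the tool's x, y, z in cm, a list of three; "fingers": the finger opening in cm, from 0 to 9.4. A call has 1 to 12 rows; each row is the pose to reach, as a shift and turn from the pose measured when the call began, along the tool's axes at that moment; what a row does not reach only later rows make up. A row lasts 1/10 s, in which the tool goes at most 50 mm and 8.59 degrees, less where a joint would pass 70% of its speed; a pose out of reach is approached as far as the arm can. A call with a gripper value outside its range is refused whole. The fingers move at their own pace and stop on an object; "newtons" is the grip in N (left out, the last holds). Time passes only in rows, so rows that repeat a pose let the fingers close. It gives the time, the measured TCP pose, the force and the opening at its end, in the units of the state.
- r.state(): the state, without advancing time (a new reading comes with each control period).
- r.read_camera(name): name is "side" or "top"; returns a dict with "img" (384x512x3 uint8, red, green, blue), "camera_matrix" (3x3 intrinsics, pixels), "pose" (4x4, takes a point from camera to world coordinates). Camera axes: x right, y down, z forward; pixel columns grow to the right and rows downward; lengths in m; the calibration is good to about 2 mm. A picture is of the moment at which its call begins. There is no depth.
- r.hand_in(): hands the job in, once; it reports no verdict.
The state is a dict: "clock": time; "joint_pos": joint angles; "joint_vel": joint speeds; "effort": joint torques, N m; "eef_pos": TCP position; "tcp_rot": TCP orientation; "ft_force": force on the tool from outside, world axes, zero at the start; "wrist_torque": the same for the moment, N m; "finger_gap": opening from 0.0 (shut) to 1.0 (fully open).
Only numpy, scipy, OpenCV 4.12 (cv2) and the standard library are available. Lean on these libraries where they do the work, as an engineer would, in place of code of your own. Each camera call takes 0.05 s, during which the arm holds its last target.

### The job

Load the two grey rings from the black parts rest onto the mixer's horizontal stepped spindle, first the long sleeve, then the short collar; the mixer's two-rod cradle holds a ring in line with the spindle, so that it can be pushed along. The sleeve must end fully home against the housing and the collar fully home against the sleeve, both left resting there. Do not knock over or shove the glass beaker, flask or measuring cylinder.

Things in the scene. Friction and masses are not known exactly. Their poses are not given: they have to be found in the camera images.
- spindle_root (a point): Where the spindle's axis meets the flat face of the white motor housing, 90 mm above the table. z is up; spindle and cradle run from here along -y. Fixed steel spindle: 34 mm diameter for the first 52 mm from the face, then 22 mm up to 78 mm, then a tapered nose.
- spindle_tip (a point): End of the spindle's nose, on its axis, 84 mm from the housing's face. Axes as spindle_root.
- cradle_end (a point): Free end of the cradle, on the spindle's axis line, 215 mm from the face. Cradle: two level steel rods, 10 mm diameter, running from the face to here, centred 22 mm to either side of the axis and 30 mm below it. A 64 mm ring lying on them is in line with the spindle and slides along with ordinary friction. Below the rods are only a cross support and a base, at most 55 mm above the table.
- mixer: The whole fixed mixer; origin on the table under spindle_root. White motor housing 120 mm wide (x), from its face (y = 0) 110 mm back along +y, top 135 mm above the table, on a blue foot 130 mm wide; dark steel base plate 70 mm wide under the cradle along -y.
- sleeve: Plain grey plastic tube, 64 mm outer diameter, 60 mm long, bore 40 mm, about 0.2 kg: the longer ring with the wide bore, which fits over the thick root of the spindle. Origin at its centre (half length, on its axis); y is its own axis, either end may go first. Starts lying on the rest's rods, axis level, 50 mm above the table.
- collar: Plain grey plastic ring, 64 mm outer diameter, 40 mm long, bore 28 mm, about 0.2 kg: the shorter ring, which passes only over the spindle's thin end. Origin at its centre (on its axis); y is its own axis, either end may go first. Starts on the rest's rods like the sleeve, axis 50 mm above the table. When home it sticks out past the nose, its outer face 100 mm from the housing.
- rest: Fixed black plastic parts rest, 70 by 200 mm, 10 mm thick, with two 10 mm steel rods along its y axis (tops 25 mm above the table, 22 mm to either side of its centre line) that carry the rings end to end; which ring is at which end varies. Origin: centre of the underside.
- beaker: Glass beaker, 72 mm diameter, 95 mm high. Origin: centre of the underside. To be left alone.
- flask: Conical glass flask, 76 mm diameter at the foot, 124 mm high. Origin: centre of the underside. To be left alone.
- cylinder: Tall glass measuring cylinder, 40 mm diameter on a 70 mm foot, 234 mm high. Origin: centre of the underside. To be left alone.
Not all that is in view belongs to the job. What is shaped like the collar but green is not meant.

How it is judged:
At the end, for the whole second after the job is handed in: The sleeve is threaded on the spindle within 4 mm of touching the housing, and the collar is threaded on after it within 6 mm of its home position (outer face 100 mm from the housing); both lie in line with the spindle (within 6 mm and 0.12 rad) and at rest (y of sleeve in the frame of spindle_root between -0.034 and -0.026 m and y of collar in the frame of spindle_root between -0.086 and -0.074 m and x of sleeve in the frame of spindle_root between -0.006 and 0.006 m and z of sleeve in the frame of spindle_root between -0.006 and 0.006 m and x of collar in the frame of spindle_root between -0.006 and 0.006 m and z of collar in the frame of spindle_root between -0.006 and 0.006 m and angle between the y axis of each of sleeve, collar and the y axis of spindle_root, either way round below 0.12 rad and linear speed of each of sleeve, collar below 0.02 m/s).
It fails at once if the beaker, flask or measuring cylinder is shoved more than 40 mm or tipped over (distance of any of beaker, flask, cylinder from where it was at the start of the episode above 0.04 m or angle between any of beaker, flask, cylinder's own z axis and vertical above 0.5 rad).
It also fails if it takes over 72 s, if anything falls off the work surface, if the arm or the gripper's body presses on something with over 40 N, if the wrist force passes 120 N, or if a joint passes its speed limit or range.

## Working session

There is one attempt and no reset: what is moved stays moved. The work goes in short steps, Python scripts to look and compute and a tool call to move; the robot and the scene stay as the last step left them, time stands still between calls to the robot, and variables do not carry over. Pictures are saved under pics/ and viewed, and the job is handed in when it is done.

Besides the shell and the picture viewer there is one more tool, called after "Emit:" by a JSON object that holds its "fn" and its "kwargs". drive_tool: Moves the arm, as the interface text tells. Its arguments: {"type":"object","properties":{"deltas":{"type":"array","items":{"type":"object","properties":{"delta_rot":{"type":"array","items":{"type":"number"}},"delta_pos":{"type":"array","items":{"type":"number"}},"fingers":{"type":"number"}}}},"newtons":{"type":"number"}},"required":["deltas"]}

```bash
mkdir -p pics; ls; cat > h.py <<'E'
import numpy as np, cv2
from plant import r
def snap(name,fn):
    d=r.read_camera(name); cv2.imwrite(fn,cv2.cvtColor(d['img'],cv2.COLOR_RGB2BGR)); 
    np.savez(fn.replace('.png','.npz'),K=d['camera_matrix'],P=d['pose'],img=d['img']); return d
def ray(d,u,v):
    K=np.array(d['K']);P=np.array(d['P'])
    x=np.linalg.inv(K)@[u,v,1]; dr=P[:3,:3]@x; return P[:3,3],dr/np.linalg.norm(dr)
def plane(d,u,v,z):
    o,w=ray(d,u,v); return o+w*(z-o[2])/w[2]
def proj(d,p):
    P=np.linalg.inv(np.array(d['P'])); q=P[:3,:3]@np.array(p)+P[:3,3]; q=np.array(d['K'])@q; return q[:2]/q[2]
def tri(d1,p1,d2,p2):
    o1,a=ray(d1,*p1);o2,b=ray(d2,*p2)
    t=np.linalg.lstsq(np.array([a,-b]).T,o2-o1,rcond=None)[0]
    return (o1+a*t[0]+o2+b*t[1])/2, np.linalg.norm(o1+a*t[0]-o2-b*t[1])
E
python3 - <<'E'
from h import *
for n in('side','top'):
    d=snap(n,f'pics/{n}0.png'); print(n,np.round(d['camera_matrix'],1).tolist(),np.round(d['pose'],3).tolist())
print(r.state())
E
```

```text
pics
side [[389.1, 0.0, 253.8], [0.0, 389.1, 187.8], [0.0, 0.0, 1.0]] [[0.843, -0.342, 0.415, 0.065], [-0.537, -0.548, 0.641, -0.748], [0.008, -0.763, -0.646, 0.799], [0.0, 0.0, 0.0, 1.0]]
top [[459.9, 0.0, 254.5], [0.0, 459.9, 191.0], [0.0, 0.0, 1.0]] [[-0.017, -0.995, 0.101, 0.395], [-1.0, 0.014, -0.023, -0.032], [0.021, -0.101, -0.995, 1.311], [0.0, 0.0, 0.0, 1.0]]
{'clock': 0.1, 'joint_pos': array([ 1.12953013e+00,  2.07340340e-01,  1.54276958e+00, -1.92311962e-05,
        1.39347904e+00, -1.50500527e-01]), 'joint_vel': array([-4.95970310e-05, -2.41612066e-03, -3.46446406e-03, -1.29152878e-03,
        6.53657090e-04, -2.38924002e-04]), 'effort': array([-6.13837574e-05, -3.71860456e+01, -2.82295990e+01,  7.01041496e-02,
        3.10884300e-02, -3.47614775e-05]), 'eef_pos': array([0.16455699, 0.55021372, 0.20442344]), 'tcp_rot': array([-2.81994566e-04,  1.44869478e-01,  9.89450271e-01, -9.57537818e-04]), 'ft_force': array([-0.43890852,  0.12647507,  0.3343322 ]), 'wrist_torque': array([ 0.06241583,  0.00103221, -0.04737487]), 'finger_gap': 0.9961971615145965}
```

View pics/side0.png

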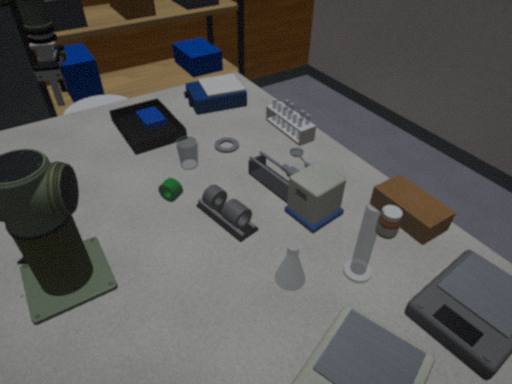

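View pics/top0.png

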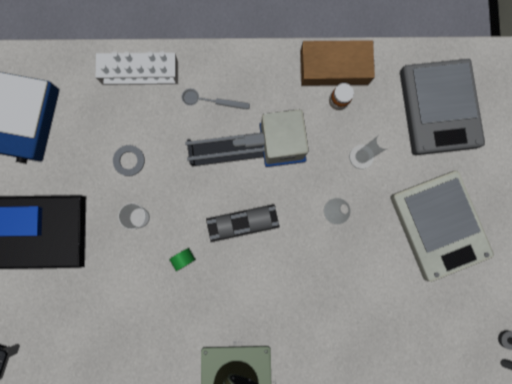

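Side: rest with two grey rings near (228,208); mixer housing near (317,193), cradle (270,170); green ring (171,188). Top: rest (243,222), mixer (284,137), cradle (225,150). I'll enlarge the crops next.

```bash
python3 - <<'E'
import cv2
a=cv2.imread('pics/top0.png');s=cv2.imread('pics/side0.png')
cv2.imwrite('pics/topc.png',cv2.resize(a[95:275,165:325],None,fx=5,fy=5,interpolation=cv2.INTER_CUBIC)[:,:][0:900:1,:][:,:800][:600] )
cv2.imwrite('pics/topr.png',cv2.resize(a[195:275,170:290],None,fx=6,fy=6,interpolation=cv2.INTER_CUBIC))
cv2.imwrite('pics/sidec.png',cv2.resize(s[140:245,185:350],None,fx=4.8,fy=4.8,interpolation=cv2.INTER_CUBIC))
E
```

```text
(no output)
```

View pics/topc.png

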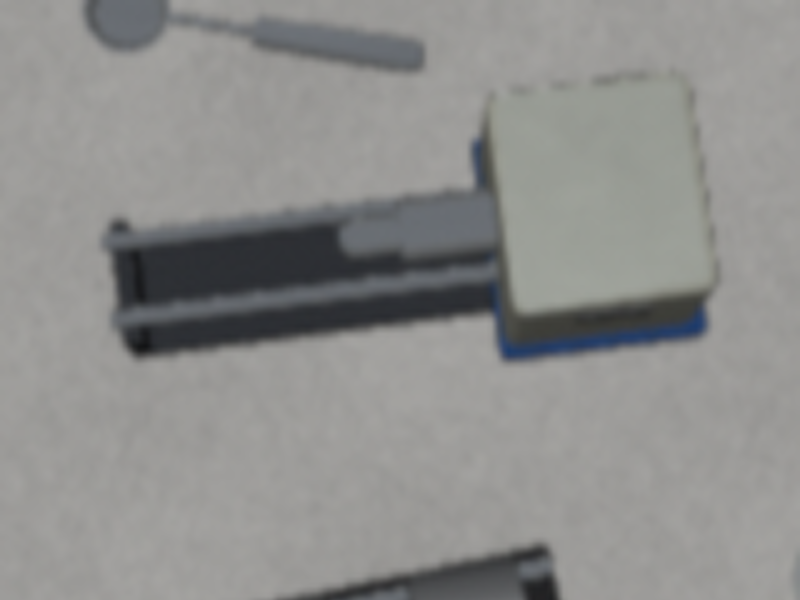

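View pics/topr.png

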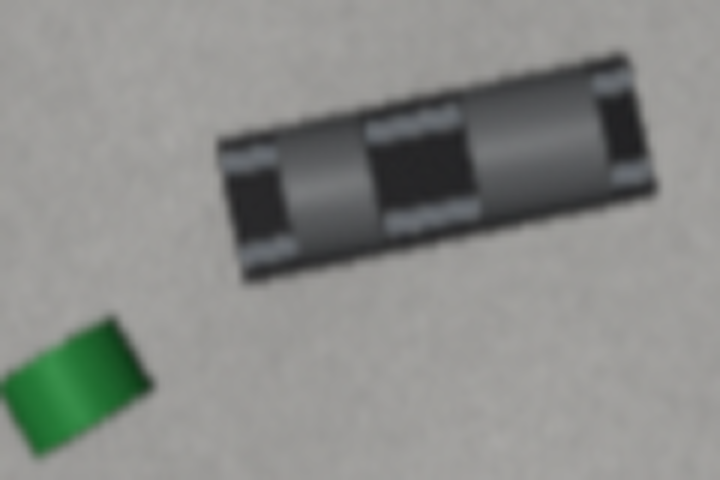

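View pics/sidec.png

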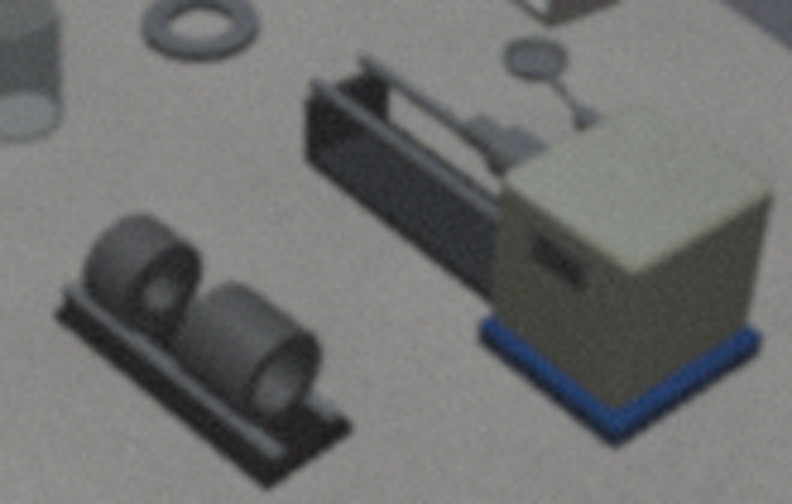

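Possible targets (top px): long grey ring (260,216), short grey ring (225,225), green ring (182,259, excluded by colour), flat grey washer (128,160, lying on the table and thin), and the spindle itself (252,142). My choice is the long grey ring on the rest as sleeve and the short one as collar. Now I'll check that in close crops with scales.

```bash
cat > crop.py <<'E'
import cv2,sys
def crop(src,dst,x0,y0,w,h,f):
    a=cv2.imread(src)[y0:y0+h,x0:x0+w]; b=cv2.resize(a,None,fx=f,fy=f,interpolation=cv2.INTER_CUBIC); b=cv2.convertScaleAbs(b,alpha=1.6)
    for i in range(0,w,5): cv2.putText(b,str(x0+i) if i%10==0 else '',(i*f,10),0,.33,(0,0,255),1); cv2.line(b,(int((i+.5)*f),12),(int((i+.5)*f),h*f),(0,255,255) if i%10==0 else (90,160,90),1) if i%10==0 else None
    for j in range(0,h,5):
        if j%10==0: cv2.putText(b,str(y0+j),(0,int((j+.5)*f)),0,.33,(0,0,255),1); cv2.line(b,(25,int((j+.5)*f)),(w*f,int((j+.5)*f)),(0,255,255),1)
    cv2.imwrite(dst,b)
if __name__=='__main__': crop(sys.argv[1],sys.argv[2],*map(int,sys.argv[3:8]))
E
python3 crop.py pics/side0.png pics/s_r.png 192 178 72 60 10
python3 crop.py pics/side0.png pics/s_m.png 242 145 78 60 10
python3 crop.py pics/top0.png pics/t_r.png 202 198 80 48 10
python3 crop.py pics/top0.png pics/t_m.png 182 105 130 65 6
```

```text
(no output)
```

View pics/s_r.png

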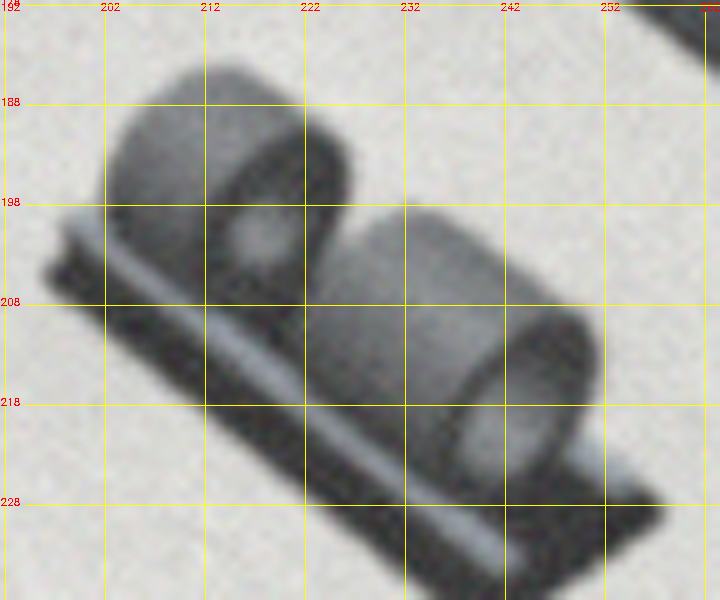

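View pics/s_m.png

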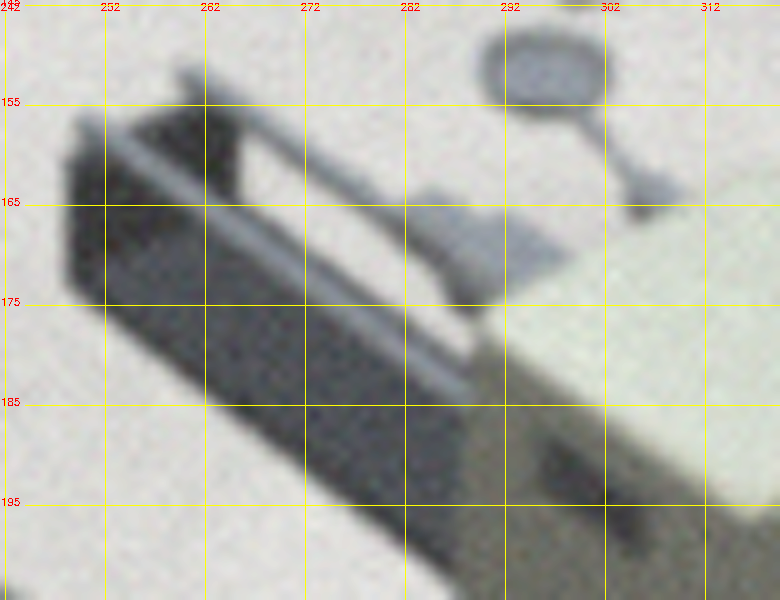

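View pics/t_r.png

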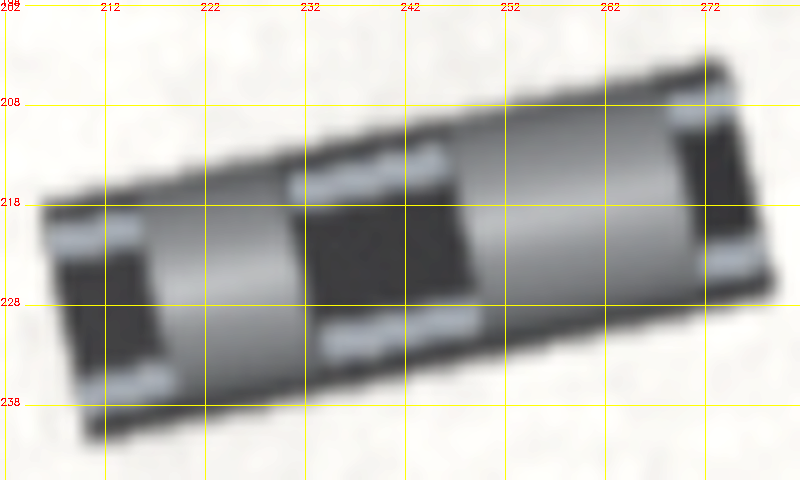

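View pics/t_m.png

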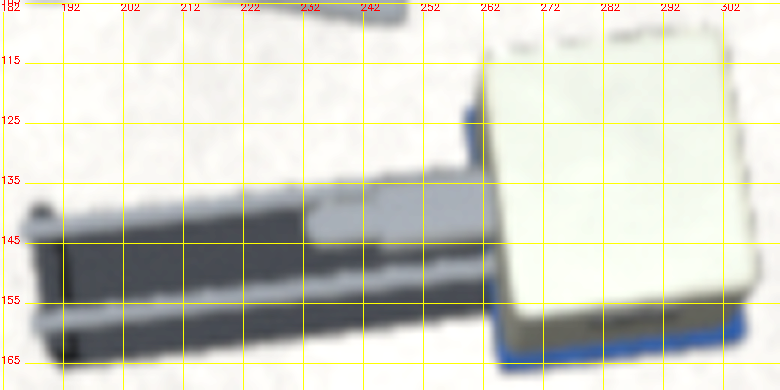

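```bash
python3 - <<'E'
from h import *
np.set_printoptions(precision=4,suppress=True)
t=np.load('pics/top0.npz');s=np.load('pics/side0.npz')
print('rest corners z.01'); C=[plane(t,*p,.01) for p in [(205.3,218),(273.5,203.5),(278.5,226.5),(210.5,241.5)]]
print(np.array(C)[:,:2], np.mean(C,0)); 
for a,b in((0,1),(3,2)): d=C[b]-C[a]; print(np.linalg.norm(d),np.degrees(np.arctan2(d[1],d[0])))
print('sleeve face tri',tri(t,(270.3,217),s,(243.5,218.5)))
print('collar face tri',tri(t,(232,223),s,(218.5,200.5)))
for n,p in dict(sl=(248.2,220.3),sr=(270.3,216),cl=(217,227.5),cr=(232,224)).items(): print(n,plane(t,*p,.075))
print('rod ends tri far',tri(t,(185.8,142.3),s,(260,152)),'near',tri(t,(187.3,158.5),s,(250,157)))
A=plane(t,185.8,142.3,.06);B=plane(t,187.3,158.5,.06);print(A,B,(A+B)/2,np.linalg.norm(A-B))
# lower rod dir
for p,q in (((190,158.2),(261,148.8)),((190,142),(230,137.2))):
  d=plane(t,*q,.065)-plane(t,*p,.065);print('rod dir',np.degrees(np.arctan2(d[1],d[0])))
print('housing top', H:=np.array([plane(t,*p,.135) for p in [(262,113),(301,109.5),(306.5,152.5),(267,157.5)]]))
d=H[3]-H[0];print(np.linalg.norm(d),np.degrees(np.arctan2(d[1],d[0])));d=H[2]-H[3];print(np.linalg.norm(d),np.degrees(np.arctan2(d[1],d[0])))
print('tip',plane(t,232.5,142.5,.09)); print('tip tri',tri(t,(232.5,142.5),s,(283.5,165)))
print('axis pt', plane(t,250,141,.09))
E
```

```text
rest corners z.01
[[ 0.452   0.0786]
 [ 0.4902 -0.1149]
 [ 0.4248 -0.1276]
 [ 0.3859  0.0645]] [ 0.4382 -0.0248  0.01  ]
0.19721949365483865 -78.85497086366307
0.19600803634295083 -78.54325271574042
sleeve face tri (array([ 0.45  , -0.1025,  0.0546]), np.float64(2.932970736456005e-05))
collar face tri (array([0.4333, 0.0036, 0.0474]), np.float64(0.005001743406385272))
sl [ 0.4412 -0.0418  0.075 ]
sr [ 0.4518 -0.1014  0.075 ]
cl [0.4233 0.042  0.075 ]
cr [0.432  0.0018 0.075 ]
rod ends tri far (array([0.6569, 0.1279, 0.0607]), np.float64(0.00475487839017022)) near (array([0.6133, 0.1232, 0.0596]), np.float64(0.001642616763469876))
[0.6592 0.1269 0.06  ] [0.6139 0.1228 0.06  ] [0.6366 0.1248 0.06  ] 0.04545154572218072
rod dir -83.07030664642248
rod dir -83.7130933747867
housing top [[ 0.7189 -0.0816  0.135 ]
 [ 0.7272 -0.1842  0.135 ]
 [ 0.6126 -0.1955  0.135 ]
 [ 0.6008 -0.0925  0.135 ]]
0.11861985348268454 -174.76587890423107
0.10372344813244797 -83.44228912663672
tip [ 0.6508 -0.0025  0.09  ]
tip tri (array([ 0.6513, -0.0031,  0.0923]), np.float64(0.002263406736649934))
axis pt [ 0.6543 -0.0497  0.09  ]
```

```bash
cat >> h.py <<'E'
from scipy.spatial.transform import Rotation as Rn
AX=np.array([.113,-.9936,0]);END=np.array([.6366,.1248,.09]);ROOT=END+.215*AX
def delta(p,ang):  # p TCP target; ang = world angle deg of jaw (tool y), tool down
    s=r.state(); q=s['tcp_rot']; R=Rn.from_quat([q[1],q[2],q[3],q[0]])
    a=np.radians(ang); y=np.array([np.cos(a),np.sin(a),0]); z=np.array([0,0,-1.]); x=np.cross(y,z)
    T=Rn.from_matrix(np.array([x,y,z]).T)
    print('pos',np.round(s['eef_pos'],4),'F',np.round(s['ft_force'],1),'gap',round(s['finger_gap']*9.4,2),'t',s['clock'])
    print('dpos cm',np.round(R.inv().apply(np.array(p)-s['eef_pos'])*100,2),'drot',np.round((R.inv()*T).as_rotvec(),3))
E
python3 -c "
from h import *
delta([.447,-.0716,.2044],11.3)"
```

```text
pos [0.1646 0.5502 0.2044] F [-0.4  0.1  0.3] gap 9.36 t 0.1
dpos cm [-44.89 -51.47   0.09] drot [-2.000e-03  1.000e-03  1.083e+00]
```

Emit:
{"fn": "drive_tool", "kwargs": {"deltas": [{"delta_pos": [-4, -4.6, 0], "delta_rot": [0, 0, 0.1], "fingers": 9.4}, {"delta_pos": [-8, -9.2, 0], "delta_rot": [0, 0, 0.2], "fingers": 9.4}, {"delta_pos": [-11, -12.6, 0], "delta_rot": [0, 0, 0.28], "fingers": 9.4}, {"delta_pos": [-14, -16, 0], "delta_rot": [0, 0, 0.36], "fingers": 9.4}, {"delta_pos": [-17, -19.5, 0], "delta_rot": [0, 0, 0.44], "fingers": 9.4}, {"delta_pos": [-20, -23, 0], "delta_rot": [0, 0, 0.52], "fingers": 9.4}, {"delta_pos": [-23, -26.4, 0], "delta_rot": [0, 0, 0.6], "fingers": 9.4}, {"delta_pos": [-26, -29.8, 0], "delta_rot": [0, 0, 0.68], "fingers": 9.4}, {"delta_pos": [-29, -33.2, 0], "delta_rot": [0, 0, 0.76], "fingers": 9.4}, {"delta_pos": [-32, -36.7, 0], "delta_rot": [0, 0, 0.84], "fingers": 9.4}, {"delta_pos": [-35, -40.1, 0], "delta_rot": [0, 0, 0.92], "fingers": 9.4}, {"delta_pos": [-37, -42.4, 0], "delta_rot": [0, 0, 1.0], "fingers": 9.4}]}}

```text
clock: 1.3
eef_pos: [0.398, 0.0353, 0.205]
tcp_rot: [0.0, 0.604, 0.797, -0.001]
ft_force: [-0.2, 0.7, -0.9]
finger_gap: 1.0
```

```bash
python3 -c "
from h import *
delta([.447,-.0716,.12],11.3)"
```

```text
pos [0.398  0.0353 0.205 ] F [-0.2  0.7 -0.9] gap 9.4 t 1.3
dpos cm [-11.6    1.83   8.52] drot [-0.001  0.002  0.077]
```

Emit:
{"fn": "drive_tool", "kwargs": {"deltas": [{"delta_pos": [-4, 0.6, 1], "delta_rot": [0, 0, 0.05], "fingers": 9.4}, {"delta_pos": [-8, 1.2, 2], "delta_rot": [0, 0, 0.077], "fingers": 9.4}, {"delta_pos": [-11.6, 1.8, 5], "delta_rot": [0, 0, 0.077], "fingers": 9.4}, {"delta_pos": [-11.6, 1.8, 8.5], "delta_rot": [0, 0, 0.077], "fingers": 9.4}, {"delta_pos": [-11.6, 1.8, 8.5], "delta_rot": [0, 0, 0.077], "fingers": 9.4}, {"delta_pos": [-11.6, 1.8, 8.5], "delta_rot": [0, 0, 0.077], "fingers": 9.4}]}}

```text
clock: 1.9
eef_pos: [0.4456, -0.0712, 0.1197]
tcp_rot: [-0.001, 0.634, 0.773, -0.002]
ft_force: [0.6, -0.2, 0.5]
finger_gap: 1.0
```

```bash
python3 -c "
from h import *
delta([.447,-.0716,.031],11.3)
snap('side','pics/side1.png'); snap('top','pics/top1.png')"
python3 crop.py pics/side1.png pics/s1.png 182 130 100 75 8; python3 crop.py pics/top1.png pics/t1.png 202 180 100 75 8
```

```text
pos [ 0.4456 -0.0712  0.1197] F [ 0.6 -0.2  0.5] gap 9.4 t 1.9
dpos cm [-0.07  0.16  8.87] drot [-0.003  0.001  0.   ]
```

View pics/s1.png

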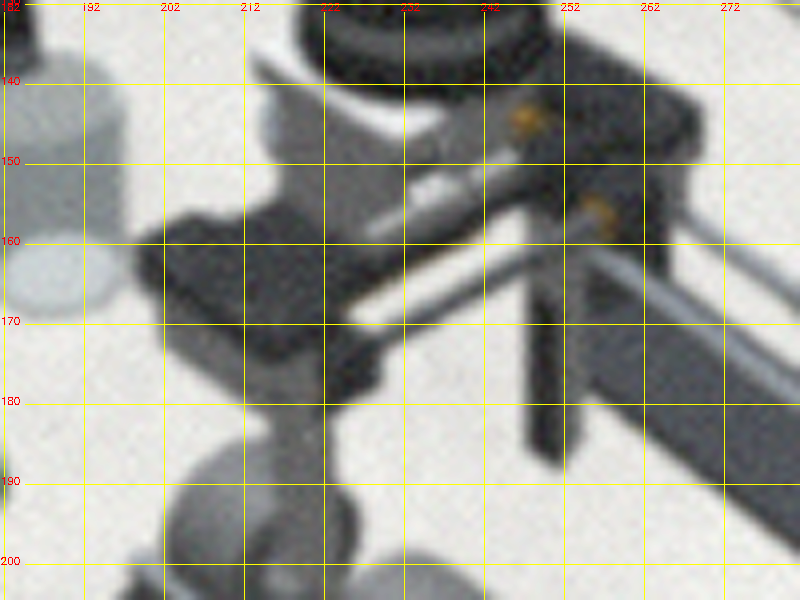

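View pics/t1.png

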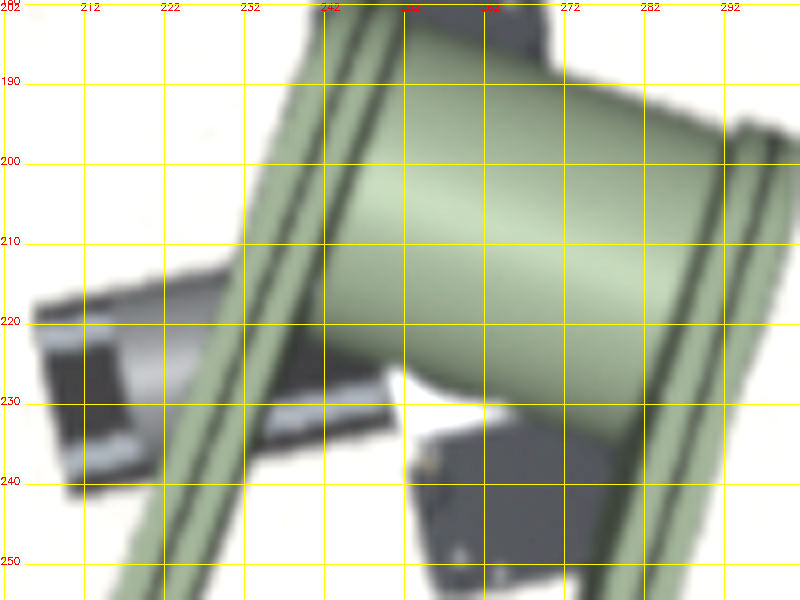

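The side view shows the fingers straddling the sleeve, far finger at (250,188) and near finger at (219,180) and lower. The arm hides the rings in the top view. Descending to grasp.

Emit:
{"fn": "drive_tool", "kwargs": {"deltas": [{"delta_pos": [-0.1, 0.2, 3], "delta_rot": [0, 0, 0], "fingers": 9.4}, {"delta_pos": [-0.1, 0.2, 6], "delta_rot": [0, 0, 0], "fingers": 9.4}, {"delta_pos": [-0.1, 0.2, 8], "delta_rot": [0, 0, 0], "fingers": 9.4}, {"delta_pos": [-0.1, 0.2, 8.9], "delta_rot": [0, 0, 0], "fingers": 9.4}, {"delta_pos": [-0.1, 0.2, 8.9], "delta_rot": [0, 0, 0], "fingers": 9.4}, {"delta_pos": [-0.1, 0.2, 8.9], "delta_rot": [0, 0, 0], "fingers": 9.4}]}}

```text
clock: 2.6
eef_pos: [0.4514, -0.0725, 0.0344]
tcp_rot: [0.003, 0.633, 0.774, -0.0]
ft_force: [0.2, 0.3, 0.1]
finger_gap: 1.0
```

Emit:
{"fn": "drive_tool", "kwargs": {"deltas": [{"delta_pos": [0, 0, 0], "fingers": 7}, {"delta_pos": [0, 0, 0], "fingers": 6}, {"delta_pos": [0, 0, 0], "fingers": 5.8}, {"delta_pos": [0, 0, 0], "fingers": 5.8}, {"delta_pos": [0, 0, 0], "fingers": 5.8}, {"delta_pos": [0, 0, 0], "fingers": 5.8}, {"delta_pos": [0, 0, 0], "fingers": 5.8}, {"delta_pos": [0, 0, 0], "fingers": 5.8}], "newtons": 15}}

```text
schema error: expected keys delta_rot, delta_pos, fingers
```

```bash
python3 -c "
from h import *
delta([.447,-.0716,.031],11.3)"
```

```text
pos [ 0.4514 -0.0725  0.0344] F [0.2 0.3 0.1] gap 9.4 t 2.6
dpos cm [ 0.17 -0.41  0.34] drot [0.004 0.005 0.002]
```

Emit:
{"fn": "drive_tool", "kwargs": {"deltas": [{"delta_pos": [0.2, -0.4, 0.3], "delta_rot": [0, 0, 0], "fingers": 9}, {"delta_pos": [0.2, -0.4, 0.3], "delta_rot": [0, 0, 0], "fingers": 8}, {"delta_pos": [0.2, -0.4, 0.3], "delta_rot": [0, 0, 0], "fingers": 7}, {"delta_pos": [0.2, -0.4, 0.3], "delta_rot": [0, 0, 0], "fingers": 6}, {"delta_pos": [0.2, -0.4, 0.3], "delta_rot": [0, 0, 0], "fingers": 5.8}, {"delta_pos": [0.2, -0.4, 0.3], "delta_rot": [0, 0, 0], "fingers": 5.8}, {"delta_pos": [0.2, -0.4, 0.3], "delta_rot": [0, 0, 0], "fingers": 5.8}, {"delta_pos": [0.2, -0.4, 0.3], "delta_rot": [0, 0, 0], "fingers": 5.8}, {"delta_pos": [0.2, -0.4, 0.3], "delta_rot": [0, 0, 0], "fingers": 5.8}], "newtons": 15}}

```text
clock: 3.5
eef_pos: [0.446, -0.0716, 0.0315]
tcp_rot: [0.002, 0.633, 0.774, -0.001]
ft_force: [-4.7, -1.0, 6.4]
finger_gap: 0.679
```

```bash
python3 -c "
from h import *
delta([.447,-.0716,.031],11.3)
delta([.447,-.0716,.151],11.3)"
```

```text
pos [ 0.446  -0.0716  0.0315] F [-4.7 -1.   6.4] gap 6.38 t 3.5
dpos cm [-0.02  0.1   0.05] drot [0.001 0.005 0.002]
pos [ 0.446  -0.0716  0.0315] F [-4.7 -1.   6.4] gap 6.38 t 3.5
dpos cm [ -0.08   0.11 -11.95] drot [0.001 0.005 0.002]
```

Emit:
{"fn": "drive_tool", "kwargs": {"deltas": [{"delta_pos": [0, 0, 0], "delta_rot": [0, 0, 0], "fingers": 5.8}, {"delta_pos": [0, 0, -2], "delta_rot": [0, 0, 0], "fingers": 5.8}, {"delta_pos": [0, 0, -4], "delta_rot": [0, 0, 0], "fingers": 5.8}, {"delta_pos": [0, 0, -6], "delta_rot": [0, 0, 0], "fingers": 5.8}, {"delta_pos": [0, 0, -8], "delta_rot": [0, 0, 0], "fingers": 5.8}, {"delta_pos": [0, 0, -10], "delta_rot": [0, 0, 0], "fingers": 5.8}, {"delta_pos": [0, 0, -12], "delta_rot": [0, 0, 0], "fingers": 5.8}, {"delta_pos": [0, 0, -12], "delta_rot": [0, 0, 0], "fingers": 5.8}, {"delta_pos": [0, 0, -12], "delta_rot": [0, 0, 0], "fingers": 5.8}], "newtons": 25}}

```text
clock: 4.4
eef_pos: [0.4458, -0.0709, 0.1509]
tcp_rot: [0.002, 0.633, 0.774, -0.001]
ft_force: [-0.2, 0.4, -3.3]
finger_gap: 0.679
```

```bash
python3 -c "
from h import *
print(ROOT)
p=ROOT-.155*AX; print(p)
delta([p[0],p[1],.151],6.5)
snap('side','pics/side2.png')"; python3 crop.py pics/side2.png pics/s2.png 182 110 100 75 8
```

```text
[ 0.660895 -0.088824  0.09    ]
[0.64338  0.065184 0.09    ]
pos [ 0.4458 -0.0709  0.1509] F [-0.2  0.4 -3.3] gap 6.38 t 4.4
dpos cm [ 9.420e+00  2.207e+01 -2.000e-02] drot [0.002 0.005 0.086]
```

View pics/s2.png

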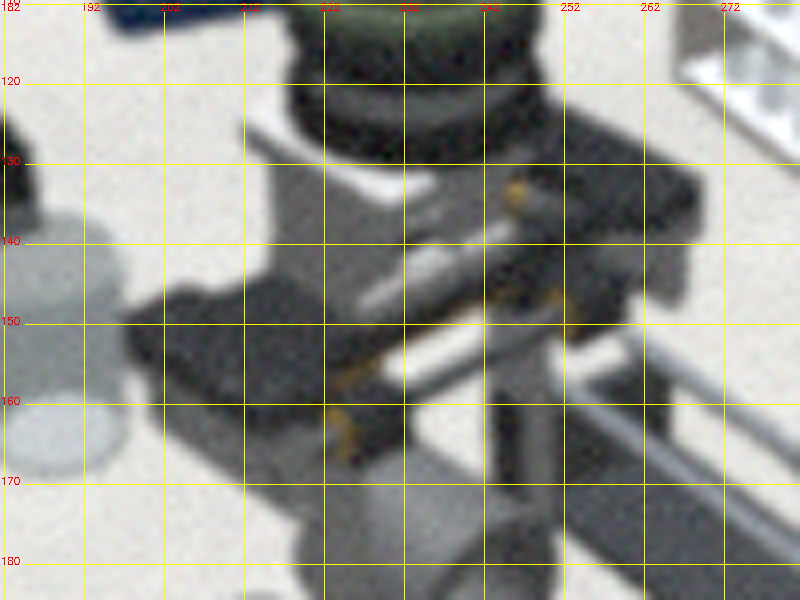

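Sleeve is held, at (235,175) in the side view. Carrying it over the cradle.

Emit:
{"fn": "drive_tool", "kwargs": {"deltas": [{"delta_pos": [0.8, 2, 0], "delta_rot": [0, 0, 0.02], "fingers": 5.8}, {"delta_pos": [2, 5, 0], "delta_rot": [0, 0, 0.04], "fingers": 5.8}, {"delta_pos": [3.3, 8, 0], "delta_rot": [0, 0, 0.06], "fingers": 5.8}, {"delta_pos": [4.8, 11.5, 0], "delta_rot": [0, 0, 0.086], "fingers": 5.8}, {"delta_pos": [6.3, 15, 0], "delta_rot": [0, 0, 0.086], "fingers": 5.8}, {"delta_pos": [7.6, 18, 0], "delta_rot": [0, 0, 0.086], "fingers": 5.8}, {"delta_pos": [8.7, 20.5, 0], "delta_rot": [0, 0, 0.086], "fingers": 5.8}, {"delta_pos": [9.4, 22.1, 0], "delta_rot": [0, 0, 0.086], "fingers": 5.8}, {"delta_pos": [9.4, 22.1, 0], "delta_rot": [0, 0, 0.086], "fingers": 5.8}, {"delta_pos": [9.4, 22.1, 0], "delta_rot": [0, 0, 0.086], "fingers": 5.8}]}}

```text
clock: 5.45
eef_pos: [0.6415, 0.0652, 0.1473]
tcp_rot: [-0.0, 0.666, 0.746, -0.003]
ft_force: [0.2, -0.2, -2.5]
finger_gap: 0.68
```

```bash
python3 -c "
from h import *
p=ROOT-.155*AX; print(p)
delta([p[0],p[1],.080],6.5)"
```

```text
[0.64338  0.065184 0.09    ]
pos [0.6415 0.0652 0.1473] F [ 0.2 -0.2 -2.5] gap 6.39 t 5.45
dpos cm [-0.    0.22  6.73] drot [-0.004  0.003  0.   ]
```

Emit:
{"fn": "drive_tool", "kwargs": {"deltas": [{"delta_pos": [0, 0.2, 1.5], "delta_rot": [-0.004, 0.003, 0], "fingers": 5.8}, {"delta_pos": [0, 0.2, 3], "delta_rot": [-0.004, 0.003, 0], "fingers": 5.8}, {"delta_pos": [0, 0.2, 4.5], "delta_rot": [-0.004, 0.003, 0], "fingers": 5.8}, {"delta_pos": [0, 0.2, 6], "delta_rot": [-0.004, 0.003, 0], "fingers": 5.8}, {"delta_pos": [0, 0.2, 6.7], "delta_rot": [-0.004, 0.003, 0], "fingers": 5.8}, {"delta_pos": [0, 0.2, 6.7], "delta_rot": [-0.004, 0.003, 0], "fingers": 5.8}, {"delta_pos": [0, 0.2, 6.7], "delta_rot": [-0.004, 0.003, 0], "fingers": 5.8}]}}

```text
clock: 6.15
eef_pos: [0.6435, 0.0652, 0.0805]
tcp_rot: [0.0, 0.666, 0.746, -0.0]
ft_force: [0.8, 1.1, -2.2]
finger_gap: 0.679
```

```bash
python3 -c "
from h import *
p=ROOT-.155*AX; print(p)
delta([p[0],p[1],.071],6.5)
snap('side','pics/side3.png');snap('top','pics/top3.png')"; python3 crop.py pics/side3.png pics/s3.png 222 120 100 75 8;python3 crop.py pics/top3.png pics/t3.png 172 100 100 75 8
```

```text
[0.64338  0.065184 0.09    ]
pos [0.6435 0.0652 0.0805] F [ 0.8  1.1 -2.2] gap 6.38 t 6.15
dpos cm [ 0.   -0.01  0.95] drot [0. 0. 0.]
```

View pics/s3.png

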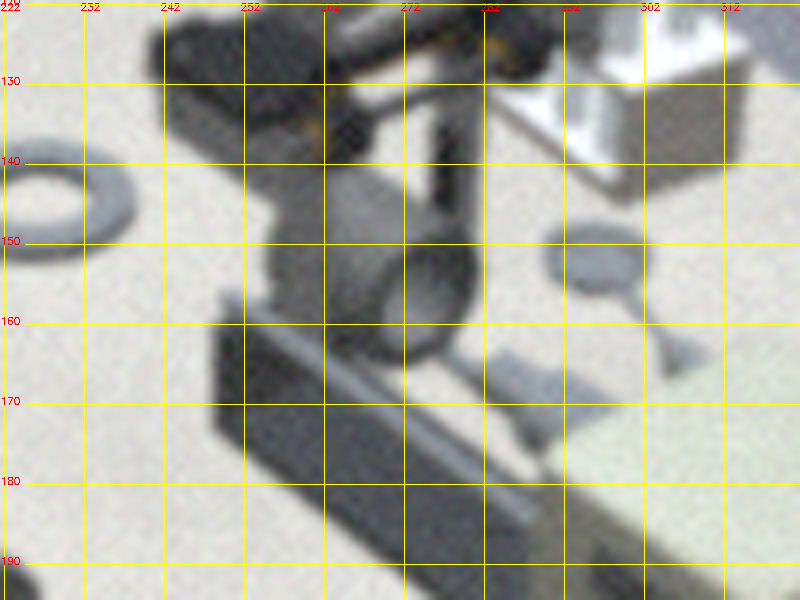

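View pics/t3.png

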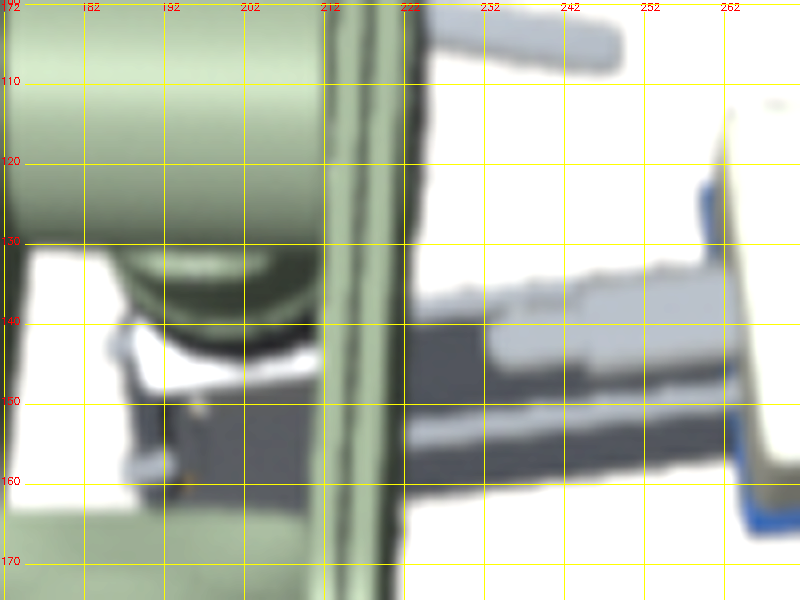

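The sleeve hangs in line over the rods (side px 272,152) and just before the nose (285,166). Lowering it to contact, then letting it settle and regripping lightly.

Emit:
{"fn": "drive_tool", "kwargs": {"deltas": [{"delta_pos": [0, 0, 0.4], "delta_rot": [0, 0, 0], "fingers": 5.8}, {"delta_pos": [0, 0, 0.7], "delta_rot": [0, 0, 0], "fingers": 5.8}, {"delta_pos": [0, 0, 0.9], "delta_rot": [0, 0, 0], "fingers": 5.8}, {"delta_pos": [0, 0, 0.9], "delta_rot": [0, 0, 0], "fingers": 5.8}]}}

```text
clock: 6.65
eef_pos: [0.6442, 0.0652, 0.0734]
tcp_rot: [0.001, 0.666, 0.746, 0.0]
ft_force: [-2.9, -0.4, 3.9]
finger_gap: 0.678
```

Emit:
{"fn": "drive_tool", "kwargs": {"deltas": [{"delta_pos": [0, 0, 0], "delta_rot": [0, 0, 0], "fingers": 6.6}, {"delta_pos": [0, 0, 0], "delta_rot": [0, 0, 0], "fingers": 6.8}, {"delta_pos": [0, 0, 0], "delta_rot": [0, 0, 0], "fingers": 6.8}, {"delta_pos": [0, 0, 0], "delta_rot": [0, 0, 0], "fingers": 6.8}, {"delta_pos": [0, 0, 0], "delta_rot": [0, 0, 0], "fingers": 6.8}]}}

```text
clock: 7.15
eef_pos: [0.6442, 0.0652, 0.0732]
tcp_rot: [0.001, 0.666, 0.746, 0.0]
ft_force: [-0.2, 0.0, -0.9]
finger_gap: 0.726
```

Emit:
{"fn": "drive_tool", "kwargs": {"deltas": [{"delta_pos": [0, 0, 0], "delta_rot": [0, 0, 0], "fingers": 6.5}, {"delta_pos": [0, 0, 0], "delta_rot": [0, 0, 0], "fingers": 6.0}, {"delta_pos": [0, 0, 0], "delta_rot": [0, 0, 0], "fingers": 5.8}, {"delta_pos": [0, 0, 0], "delta_rot": [0, 0, 0], "fingers": 5.8}, {"delta_pos": [0, 0, 0], "delta_rot": [0, 0, 0], "fingers": 5.8}], "newtons": 8}}

```text
clock: 7.65
eef_pos: [0.6423, 0.065, 0.0728]
tcp_rot: [-0.001, 0.666, 0.746, -0.001]
ft_force: [-5.2, -0.6, 2.1]
finger_gap: 0.684
```

```bash
python3 -c "
from h import *
s=r.state();p=s['eef_pos']; print('along',np.dot(p-ROOT,AX), 'lat',np.dot(p-ROOT,[.9936,.113,0]))
p=ROOT-.03*AX;
delta([p[0],p[1],.0715],6.5)"
```

```text
along -0.15492609545090943 lat -0.0010752989412954987
pos [0.6423 0.065  0.0728] F [-5.2 -0.6  2.1] gap 6.43 t 7.65
dpos cm [-12.49   0.1    0.14] drot [-0.003  0.001  0.001]
```

Emit:
{"fn": "drive_tool", "kwargs": {"deltas": [{"delta_pos": [-0.5, -0.15, 0], "delta_rot": [0, 0, 0], "fingers": 5.8}, {"delta_pos": [-1, -0.15, 0], "delta_rot": [0, 0, 0], "fingers": 5.8}, {"delta_pos": [-1.6, -0.15, 0], "delta_rot": [0, 0, 0], "fingers": 5.8}, {"delta_pos": [-2.2, -0.15, 0], "delta_rot": [0, 0, 0], "fingers": 5.8}, {"delta_pos": [-2.8, -0.15, 0], "delta_rot": [0, 0, 0], "fingers": 5.8}, {"delta_pos": [-3.4, -0.15, 0], "delta_rot": [0, 0, 0], "fingers": 5.8}, {"delta_pos": [-4, -0.15, 0], "delta_rot": [0, 0, 0], "fingers": 5.8}, {"delta_pos": [-4.5, -0.15, 0], "delta_rot": [0, 0, 0], "fingers": 5.8}, {"delta_pos": [-5, -0.15, 0], "delta_rot": [0, 0, 0], "fingers": 5.8}]}}

```text
clock: 8.55
eef_pos: [0.6467, 0.0147, 0.0729]
tcp_rot: [-0.001, 0.666, 0.746, -0.001]
ft_force: [1.2, 0.4, -1.4]
finger_gap: 0.684
```

```bash
python3 -c "
from h import *
s=r.state();p=s['eef_pos']; print('along',np.dot(p-ROOT,AX), 'lat',np.dot(p-ROOT,[.9936,.113,0]))
p=ROOT-.03*AX;
delta([p[0],p[1],.0715],6.5)
snap('side','pics/side4.png');snap('top','pics/top4.png')"; python3 crop.py pics/side4.png pics/s4.png 222 120 100 75 8;python3 crop.py pics/top4.png pics/t4.png 172 100 100 75 8
```

```text
along -0.10449965021582162 lat -0.0024138560202666953
pos [0.6467 0.0147 0.0729] F [ 1.2  0.4 -1.4] gap 6.43 t 8.55
dpos cm [-7.45  0.24  0.14] drot [-0.002  0.001  0.001]
```

View pics/s4.png

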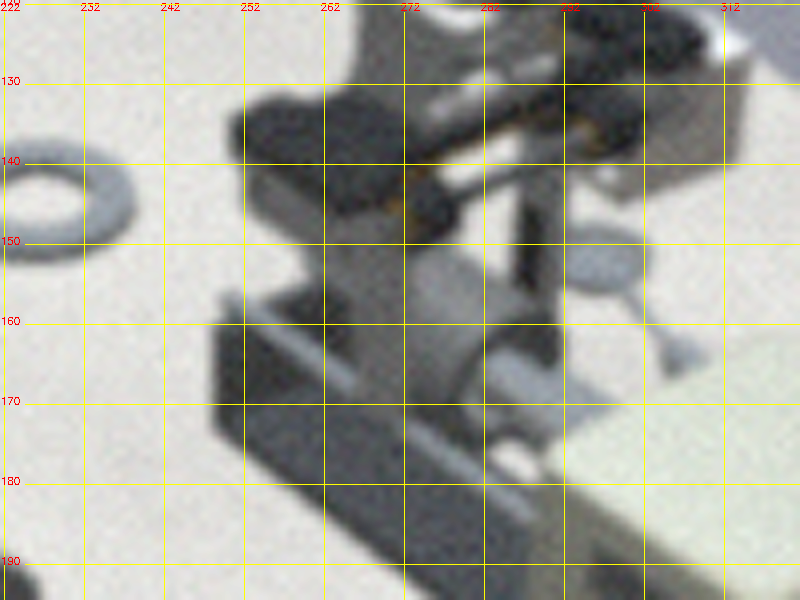

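View pics/t4.png

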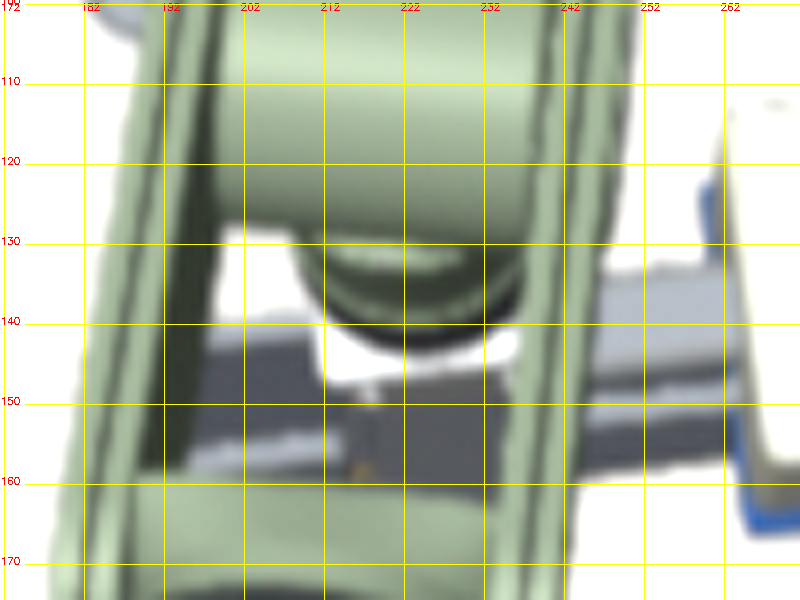

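The nose is inside the bore (side px 285,167) and forces are about 1 N. Sliding on.

Emit:
{"fn": "drive_tool", "kwargs": {"deltas": [{"delta_pos": [-0.5, 0, 0], "delta_rot": [0, 0, 0], "fingers": 5.8}, {"delta_pos": [-1, 0, 0], "delta_rot": [0, 0, 0], "fingers": 5.8}, {"delta_pos": [-1.5, 0, 0], "delta_rot": [0, 0, 0], "fingers": 5.8}, {"delta_pos": [-2, 0, 0], "delta_rot": [0, 0, 0], "fingers": 5.8}, {"delta_pos": [-2.5, 0, 0], "delta_rot": [0, 0, 0], "fingers": 5.8}, {"delta_pos": [-3, 0, 0], "delta_rot": [0, 0, 0], "fingers": 5.8}]}}

```text
clock: 9.25
eef_pos: [0.6502, -0.016, 0.073]
tcp_rot: [-0.0, 0.666, 0.746, -0.001]
ft_force: [1.2, 0.5, 0.3]
finger_gap: 0.681
```

Emit:
{"fn": "drive_tool", "kwargs": {"deltas": [{"delta_pos": [-0.5, 0, 0], "delta_rot": [0, 0, 0], "fingers": 5.8}, {"delta_pos": [-1, 0, 0], "delta_rot": [0, 0, 0], "fingers": 5.8}, {"delta_pos": [-1.5, 0, 0], "delta_rot": [0, 0, 0], "fingers": 5.8}, {"delta_pos": [-2, 0, 0], "delta_rot": [0, 0, 0], "fingers": 5.8}, {"delta_pos": [-2.5, 0, 0], "delta_rot": [0, 0, 0], "fingers": 5.8}, {"delta_pos": [-3, 0, 0], "delta_rot": [0, 0, 0], "fingers": 5.8}]}}

```text
clock: 9.85
eef_pos: [0.6537, -0.0462, 0.073]
tcp_rot: [-0.0, 0.666, 0.746, -0.001]
ft_force: [-0.0, 0.5, -0.6]
finger_gap: 0.685
```

```bash
python3 -c "
from h import *
s=r.state();p=s['eef_pos']; print('along',np.dot(p-ROOT,AX), 'lat',np.dot(p-ROOT,[.9936,.113,0]))
p=ROOT-.03*AX;
delta([p[0],p[1],.0715],6.5)"
```

```text
along -0.04313659533497357 lat -0.0023800332712163976
pos [ 0.6537 -0.0462  0.073 ] F [-0.   0.5 -0.6] gap 6.44 t 9.85
dpos cm [-1.31  0.24  0.15] drot [-0.002  0.001  0.   ]
```

Emit:
{"fn": "drive_tool", "kwargs": {"deltas": [{"delta_pos": [-0.3, 0, 0], "delta_rot": [0, 0, 0], "fingers": 5.8}, {"delta_pos": [-0.6, 0, 0], "delta_rot": [0, 0, 0], "fingers": 5.8}, {"delta_pos": [-0.9, 0, 0], "delta_rot": [0, 0, 0], "fingers": 5.8}, {"delta_pos": [-1.1, 0, 0], "delta_rot": [0, 0, 0], "fingers": 5.8}, {"delta_pos": [-1.3, 0, 0], "delta_rot": [0, 0, 0], "fingers": 5.8}]}}

```text
clock: 10.35
eef_pos: [0.6548, -0.0574, 0.073]
tcp_rot: [-0.002, 0.666, 0.746, -0.0]
ft_force: [-0.8, 7.1, 2.1]
finger_gap: 0.681
```

Emit:
{"fn": "drive_tool", "kwargs": {"deltas": [{"delta_pos": [-0.2, 0, 0], "delta_rot": [0, 0, 0], "fingers": 5.8}, {"delta_pos": [-0.4, 0, 0], "delta_rot": [0, 0, 0], "fingers": 5.8}, {"delta_pos": [-0.4, 0, 0], "delta_rot": [0, 0, 0], "fingers": 5.8}]}}

```text
clock: 10.65
eef_pos: [0.6548, -0.0578, 0.073]
tcp_rot: [-0.004, 0.666, 0.746, 0.002]
ft_force: [-0.5, 9.1, 0.6]
finger_gap: 0.683
```

```bash
python3 -c "
from h import *
s=r.state();p=s['eef_pos']; print('along',np.dot(p-ROOT,AX), 'lat',np.dot(p-ROOT,[.9936,.113,0]))
p=ROOT-.03*AX;
delta([p[0],p[1],.0715],6.5)
snap('side','pics/side5.png');snap('top','pics/top5.png')"; python3 crop.py pics/side5.png pics/s5.png 232 130 100 75 8;python3 crop.py pics/top5.png pics/t5.png 182 100 100 75 8
```

```text
along -0.031473585179224134 lat -0.0025705968407816
pos [ 0.6548 -0.0578  0.073 ] F [-0.5  9.1  0.6] gap 6.42 t 10.65
dpos cm [-0.15  0.26  0.15] drot [-0.003 -0.008  0.   ]
```

View pics/s5.png

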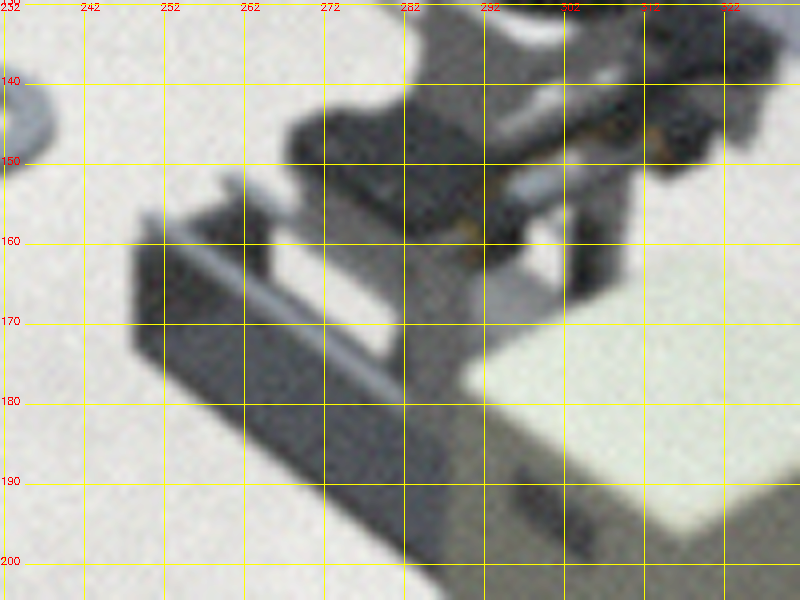

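View pics/t5.png

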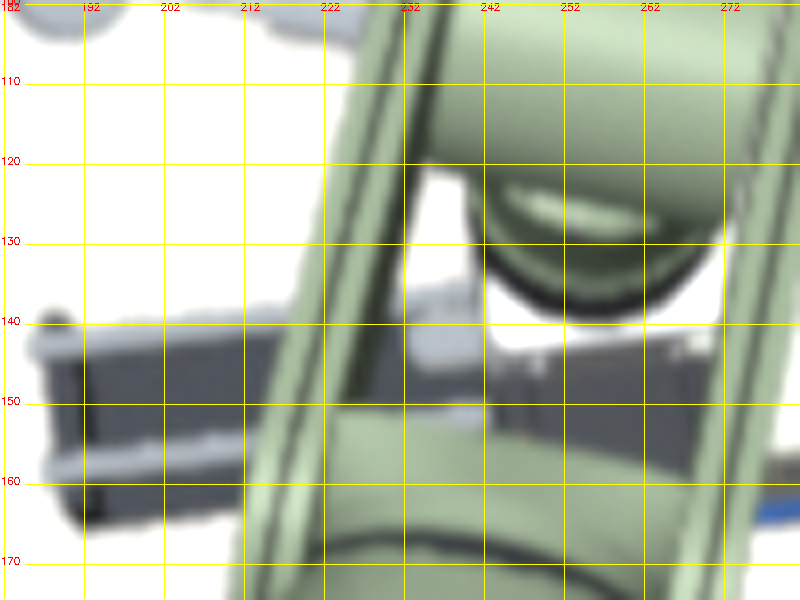

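Contact of 7–9 N at 31 mm from the face means the sleeve is home. Releasing and rising.

Emit:
{"fn": "drive_tool", "kwargs": {"deltas": [{"delta_pos": [0.1, 0, 0], "delta_rot": [0, 0, 0], "fingers": 6.8}, {"delta_pos": [0.1, 0, 0], "delta_rot": [0, 0, 0], "fingers": 7.8}, {"delta_pos": [0.1, 0, 0], "delta_rot": [0, 0, 0], "fingers": 8.4}, {"delta_pos": [0.1, 0, 0], "delta_rot": [0, 0, 0], "fingers": 8.4}, {"delta_pos": [0.1, 0, -2], "delta_rot": [0, 0, 0], "fingers": 8.4}, {"delta_pos": [0.1, 0, -5], "delta_rot": [0, 0, 0], "fingers": 9.4}, {"delta_pos": [0.1, 0, -8], "delta_rot": [0, 0, 0], "fingers": 9.4}, {"delta_pos": [0.1, 0, -11], "delta_rot": [0, 0, 0], "fingers": 9.4}, {"delta_pos": [0.1, 0, -12], "delta_rot": [0, 0, 0], "fingers": 9.4}]}}

```text
clock: 11.65
eef_pos: [0.6574, -0.0587, 0.1974]
tcp_rot: [-0.001, 0.666, 0.746, 0.003]
ft_force: [0.1, 0.4, -0.6]
finger_gap: 1.001
```

```bash
python3 -c "
from h import *
delta([.4285,.022,.18],11.3)"
```

```text
pos [ 0.6574 -0.0587  0.1974] F [ 0.1  0.4 -0.6] gap 9.41 t 11.65
dpos cm [ 10.61 -21.84   1.72] drot [ 0.004 -0.005 -0.084]
```

Emit:
{"fn": "drive_tool", "kwargs": {"deltas": [{"delta_pos": [1.8, -3.7, 0.3], "delta_rot": [0, 0, -0.04], "fingers": 9.4}, {"delta_pos": [3.6, -7.4, 0.6], "delta_rot": [0, 0, -0.084], "fingers": 9.4}, {"delta_pos": [5.4, -11.1, 0.9], "delta_rot": [0, 0, -0.084], "fingers": 9.4}, {"delta_pos": [7.2, -14.8, 1.2], "delta_rot": [0, 0, -0.084], "fingers": 9.4}, {"delta_pos": [9, -18.5, 1.5], "delta_rot": [0, 0, -0.084], "fingers": 9.4}, {"delta_pos": [10.6, -21.8, 1.7], "delta_rot": [0, 0, -0.084], "fingers": 9.4}, {"delta_pos": [10.6, -21.8, 5], "delta_rot": [0, 0, -0.084], "fingers": 9.4}, {"delta_pos": [10.6, -21.8, 8], "delta_rot": [0, 0, -0.084], "fingers": 9.4}, {"delta_pos": [10.6, -21.8, 8], "delta_rot": [0, 0, -0.084], "fingers": 9.4}, {"delta_pos": [10.6, -21.8, 8], "delta_rot": [0, 0, -0.084], "fingers": 9.4}]}}

```text
clock: 12.65
eef_pos: [0.4284, 0.0223, 0.1168]
tcp_rot: [-0.002, 0.634, 0.773, 0.002]
ft_force: [0.9, -0.6, 0.7]
finger_gap: 0.999
```

```bash
python3 -c "
from h import *
delta([.4285,.022,.031],11.3)
snap('side','pics/side6.png');snap('top','pics/top6.png')"; python3 crop.py pics/side6.png pics/s6.png 182 130 130 85 6;python3 crop.py pics/top6.png pics/t6.png 202 100 100 75 8
```

```text
pos [0.4284 0.0223 0.1168] F [ 0.9 -0.6  0.7] gap 9.39 t 12.65
dpos cm [-0.08 -0.01  8.58] drot [ 0.002 -0.006  0.   ]
```

View pics/s6.png

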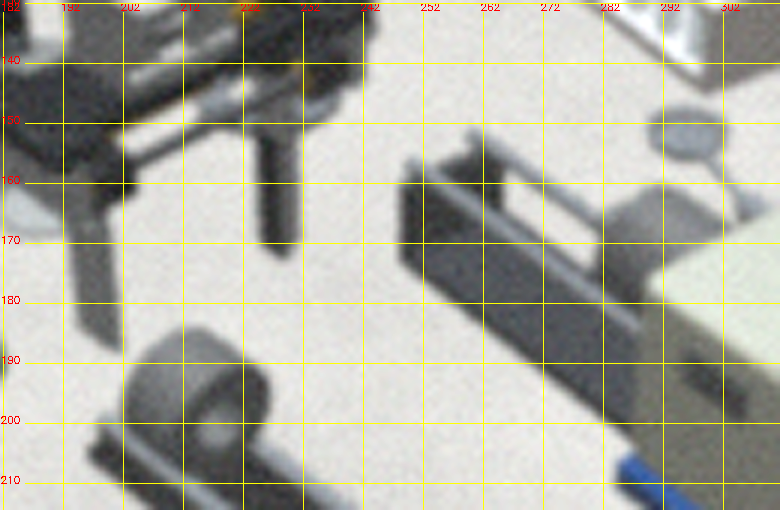

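View pics/t6.png

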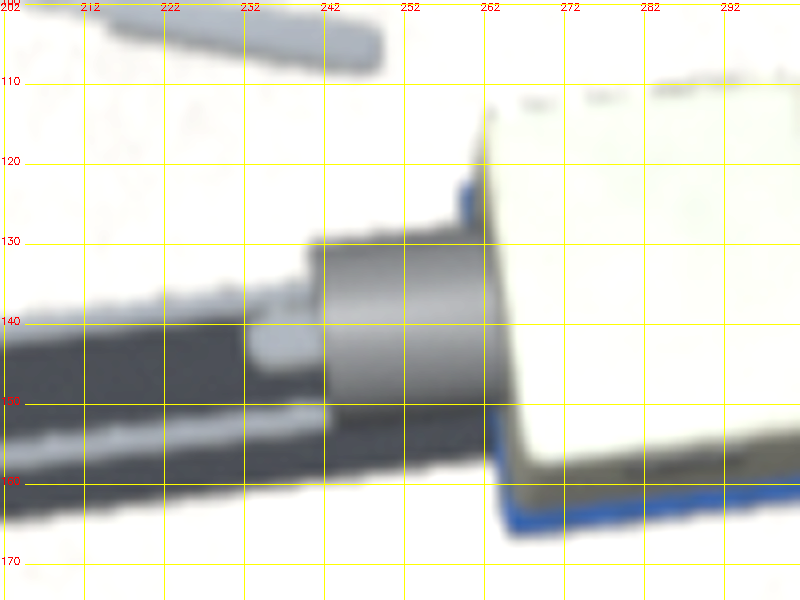

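The top view shows the sleeve on the spindle against the housing, outer face at column 242, with the nose protruding at 233. The side view shows the fingers straddling the collar (215,195). Descending.

Emit:
{"fn": "drive_tool", "kwargs": {"deltas": [{"delta_pos": [-0.1, 0, 3], "delta_rot": [0, -0.005, 0], "fingers": 9.4}, {"delta_pos": [-0.1, 0, 6], "delta_rot": [0, -0.005, 0], "fingers": 9.4}, {"delta_pos": [-0.1, 0, 8], "delta_rot": [0, -0.005, 0], "fingers": 9.4}, {"delta_pos": [-0.1, 0, 8.6], "delta_rot": [0, -0.005, 0], "fingers": 9.4}, {"delta_pos": [-0.1, 0, 8.6], "delta_rot": [0, -0.005, 0], "fingers": 9.4}, {"delta_pos": [-0.1, 0, 8.6], "delta_rot": [0, -0.005, 0], "fingers": 9.4}]}}

```text
clock: 13.35
eef_pos: [0.4327, 0.0212, 0.0339]
tcp_rot: [0.003, 0.634, 0.773, 0.003]
ft_force: [-0.8, 0.1, 0.6]
finger_gap: 1.0
```

```bash
python3 -c "
from h import *
delta([.4285,.022,.031],11.3)"
```

```text
pos [0.4327 0.0212 0.0339] F [-0.8  0.1  0.6] gap 9.4 t 13.35
dpos cm [ 0.16 -0.39  0.28] drot [0.009 0.002 0.   ]
```

Emit:
{"fn": "drive_tool", "kwargs": {"deltas": [{"delta_pos": [0.16, -0.4, 0.3], "delta_rot": [0.009, 0.002, 0], "fingers": 9}, {"delta_pos": [0.16, -0.4, 0.3], "delta_rot": [0.009, 0.002, 0], "fingers": 8}, {"delta_pos": [0.16, -0.4, 0.3], "delta_rot": [0.009, 0.002, 0], "fingers": 7}, {"delta_pos": [0.16, -0.4, 0.3], "delta_rot": [0.009, 0.002, 0], "fingers": 6}, {"delta_pos": [0.16, -0.4, 0.3], "delta_rot": [0.009, 0.002, 0], "fingers": 5.8}, {"delta_pos": [0.16, -0.4, 0.3], "delta_rot": [0.009, 0.002, 0], "fingers": 5.8}, {"delta_pos": [0.16, -0.4, 0.3], "delta_rot": [0.009, 0.002, 0], "fingers": 5.8}, {"delta_pos": [0.16, -0.4, 0.3], "delta_rot": [0.009, 0.002, 0], "fingers": 5.8}, {"delta_pos": [0.16, -0.4, 0.3], "delta_rot": [0.009, 0.002, 0], "fingers": 5.8}], "newtons": 15}}

```text
clock: 14.25
eef_pos: [0.4275, 0.0217, 0.0309]
tcp_rot: [-0.001, 0.634, 0.773, -0.001]
ft_force: [-3.6, -1.0, 6.5]
finger_gap: 0.68
```

Emit:
{"fn": "drive_tool", "kwargs": {"deltas": [{"delta_pos": [0, 0, 0], "delta_rot": [0, 0, 0], "fingers": 5.8}, {"delta_pos": [0, 0, -2], "delta_rot": [0, 0, 0], "fingers": 5.8}, {"delta_pos": [0, 0, -4], "delta_rot": [0, 0, 0], "fingers": 5.8}, {"delta_pos": [0, 0, -6], "delta_rot": [0, 0, 0], "fingers": 5.8}, {"delta_pos": [0, 0, -8], "delta_rot": [0, 0, 0], "fingers": 5.8}, {"delta_pos": [0, 0, -10], "delta_rot": [0, 0, 0], "fingers": 5.8}, {"delta_pos": [0, 0, -12], "delta_rot": [0, 0, 0], "fingers": 5.8}, {"delta_pos": [0, 0, -12], "delta_rot": [0, 0, 0], "fingers": 5.8}], "newtons": 25}}

```text
clock: 15.05
eef_pos: [0.4304, 0.0216, 0.1532]
tcp_rot: [0.002, 0.634, 0.773, 0.001]
ft_force: [0.8, -0.7, -1.7]
finger_gap: 0.676
```

```bash
python3 -c "
from h import *
p=ROOT-.155*AX-np.array([.0025,0,0]); print(p)
delta([p[0],p[1],.151],6.5)
snap('side','pics/side7.png')"; python3 crop.py pics/side7.png pics/s7.png 162 110 100 75 8
```

```text
[0.64088  0.065184 0.09    ]
pos [0.4304 0.0216 0.1532] F [ 0.8 -0.7 -1.7] gap 6.35 t 15.05
dpos cm [ 0.14 21.49  0.31] drot [0.004 0.001 0.084]
```

View pics/s7.png

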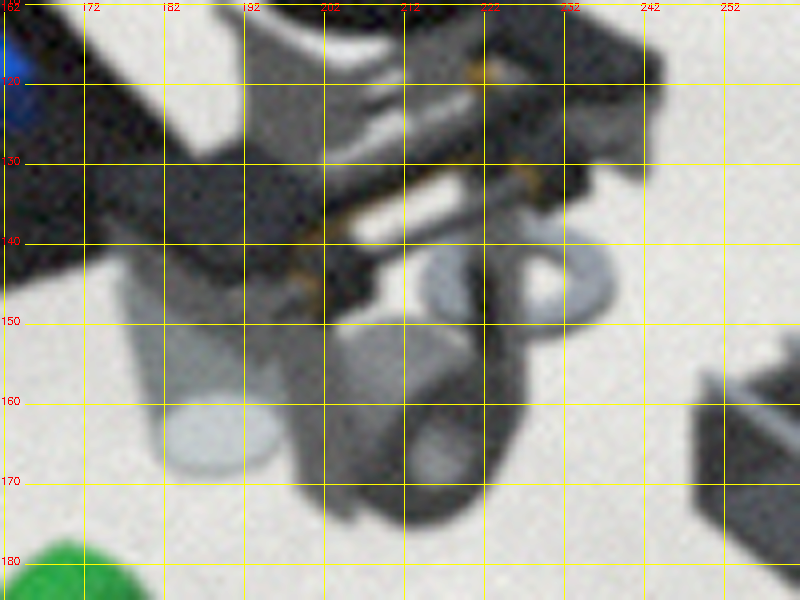

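Collar is held, bore at (217,166), and the beaker is clear. Carrying it over.

Emit:
{"fn": "drive_tool", "kwargs": {"deltas": [{"delta_pos": [0, 2, 0], "delta_rot": [0, 0, 0.02], "fingers": 5.8}, {"delta_pos": [0, 5, 0], "delta_rot": [0, 0, 0.04], "fingers": 5.8}, {"delta_pos": [0, 8, 0], "delta_rot": [0, 0, 0.06], "fingers": 5.8}, {"delta_pos": [0.1, 11.5, 0], "delta_rot": [0, 0, 0.084], "fingers": 5.8}, {"delta_pos": [0.1, 15, 0], "delta_rot": [0, 0, 0.084], "fingers": 5.8}, {"delta_pos": [0.1, 18, 0], "delta_rot": [0, 0, 0.084], "fingers": 5.8}, {"delta_pos": [0.1, 20.5, 0], "delta_rot": [0, 0, 0.084], "fingers": 5.8}, {"delta_pos": [0.1, 21.5, 0], "delta_rot": [0, 0, 0.084], "fingers": 5.8}, {"delta_pos": [0.1, 21.5, 0], "delta_rot": [0, 0, 0.084], "fingers": 5.8}, {"delta_pos": [0.1, 21.5, 0], "delta_rot": [0, 0, 0.084], "fingers": 5.8}]}}

```text
clock: 16.1
eef_pos: [0.638, 0.0649, 0.1501]
tcp_rot: [-0.001, 0.666, 0.746, -0.001]
ft_force: [-0.6, 0.0, -1.7]
finger_gap: 0.676
```

```bash
python3 -c "
from h import *
p=ROOT-.155*AX-np.array([.0025,0,0]); print(p)
delta([p[0],p[1],.080],6.5)"
```

```text
[0.64088  0.065184 0.09    ]
pos [0.638  0.0649 0.1501] F [-0.6  0.  -1.7] gap 6.35 t 16.1
dpos cm [-0.    0.3   7.01] drot [-0.003  0.     0.   ]
```

Emit:
{"fn": "drive_tool", "kwargs": {"deltas": [{"delta_pos": [0, 0.3, 1.5], "delta_rot": [-0.003, 0, 0], "fingers": 5.8}, {"delta_pos": [0, 0.3, 3], "delta_rot": [-0.003, 0, 0], "fingers": 5.8}, {"delta_pos": [0, 0.3, 4.5], "delta_rot": [-0.003, 0, 0], "fingers": 5.8}, {"delta_pos": [0, 0.3, 6], "delta_rot": [-0.003, 0, 0], "fingers": 5.8}, {"delta_pos": [0, 0.3, 7], "delta_rot": [-0.003, 0, 0], "fingers": 5.8}, {"delta_pos": [0, 0.3, 7.3], "delta_rot": [-0.003, 0, 0], "fingers": 5.8}, {"delta_pos": [0, 0.3, 7.6], "delta_rot": [-0.003, 0, 0], "fingers": 5.8}, {"delta_pos": [0, 0.3, 7.75], "delta_rot": [-0.003, 0, 0], "fingers": 5.8}, {"delta_pos": [0, 0.3, 7.75], "delta_rot": [-0.003, 0, 0], "fingers": 5.8}]}}

```text
clock: 17.0
eef_pos: [0.6413, 0.0652, 0.0731]
tcp_rot: [0.001, 0.666, 0.746, 0.0]
ft_force: [0.2, -0.6, -2.2]
finger_gap: 0.676
```

Emit:
{"fn": "drive_tool", "kwargs": {"deltas": [{"delta_pos": [0, 0, 0], "delta_rot": [0, 0, 0], "fingers": 6.6}, {"delta_pos": [0, 0, 0], "delta_rot": [0, 0, 0], "fingers": 6.8}, {"delta_pos": [0, 0, 0], "delta_rot": [0, 0, 0], "fingers": 6.8}, {"delta_pos": [0, 0, 0], "delta_rot": [0, 0, 0], "fingers": 6.8}, {"delta_pos": [0, 0, 0], "delta_rot": [0, 0, 0], "fingers": 6.8}]}}

```text
clock: 17.5
eef_pos: [0.6415, 0.0652, 0.0734]
tcp_rot: [0.001, 0.666, 0.746, 0.001]
ft_force: [-0.4, 0.8, 1.1]
finger_gap: 0.72
```

Emit:
{"fn": "drive_tool", "kwargs": {"deltas": [{"delta_pos": [0, 0, 0], "delta_rot": [0, 0, 0], "fingers": 6.5}, {"delta_pos": [0, 0, 0], "delta_rot": [0, 0, 0], "fingers": 6.0}, {"delta_pos": [0, 0, 0], "delta_rot": [0, 0, 0], "fingers": 5.8}, {"delta_pos": [0, 0, 0], "delta_rot": [0, 0, 0], "fingers": 5.8}, {"delta_pos": [0, 0, 0], "delta_rot": [0, 0, 0], "fingers": 5.8}], "newtons": 8}}

```text
clock: 18.0
eef_pos: [0.6417, 0.0652, 0.0735]
tcp_rot: [0.001, 0.666, 0.746, 0.001]
ft_force: [1.3, -0.3, -0.1]
finger_gap: 0.68
```

```bash
python3 -c "
from h import *
s=r.state();p=s['eef_pos']; print('along',np.dot(p-ROOT,AX), 'lat',np.dot(p-ROOT,[.9936,.113,0]))
p=ROOT-.08*AX;
delta([p[0],p[1],.0715],6.5)
snap('side','pics/side8.png')"; python3 crop.py pics/side8.png pics/s8.png 222 120 100 75 8
```

```text
along -0.15522395300282657 lat -0.0016407641070410942
pos [0.6417 0.0652 0.0735] F [ 1.3 -0.3 -0.1] gap 6.39 t 18.0
dpos cm [-7.52  0.16  0.2 ] drot [0.002 0.    0.   ]
```

View pics/s8.png

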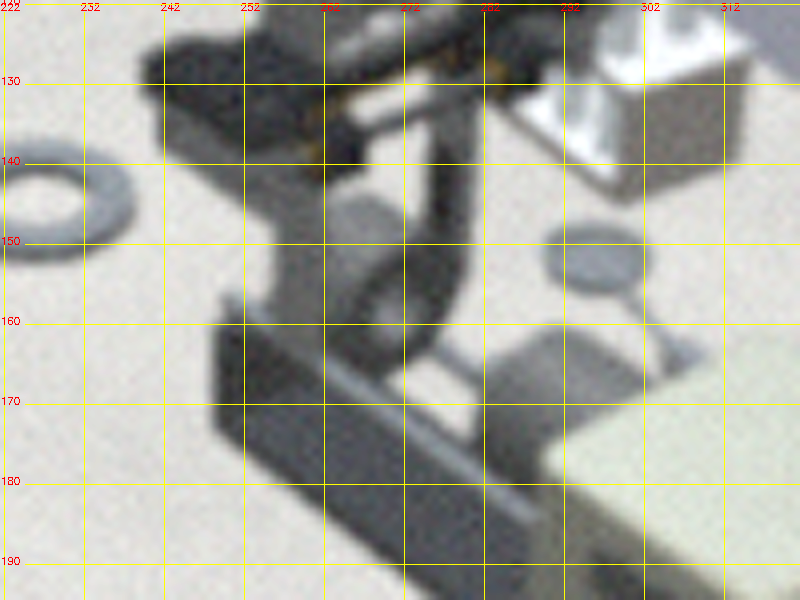

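The collar sits in the cradle with its bore at (271,159). Pushing it along.

Emit:
{"fn": "drive_tool", "kwargs": {"deltas": [{"delta_pos": [-0.5, -0.05, 0], "delta_rot": [0, 0, 0], "fingers": 5.8}, {"delta_pos": [-1.2, -0.05, 0], "delta_rot": [0, 0, 0], "fingers": 5.8}, {"delta_pos": [-2, -0.05, 0], "delta_rot": [0, 0, 0], "fingers": 5.8}, {"delta_pos": [-2.8, -0.05, 0], "delta_rot": [0, 0, 0], "fingers": 5.8}, {"delta_pos": [-3.6, -0.05, 0], "delta_rot": [0, 0, 0], "fingers": 5.8}, {"delta_pos": [-4.3, -0.05, 0], "delta_rot": [0, 0, 0], "fingers": 5.8}, {"delta_pos": [-4.8, -0.05, 0], "delta_rot": [0, 0, 0], "fingers": 5.8}, {"delta_pos": [-5.2, -0.05, 0], "delta_rot": [0, 0, 0], "fingers": 5.8}, {"delta_pos": [-5.6, -0.05, 0], "delta_rot": [0, 0, 0], "fingers": 5.8}]}}

```text
clock: 18.95
eef_pos: [0.6479, 0.0093, 0.0737]
tcp_rot: [0.001, 0.666, 0.746, 0.001]
ft_force: [2.0, 1.7, 0.9]
finger_gap: 0.679
```

Emit:
{"fn": "drive_tool", "kwargs": {"deltas": [{"delta_pos": [-0.3, 0, 0], "delta_rot": [0, 0, 0], "fingers": 5.8}, {"delta_pos": [-0.6, 0, 0], "delta_rot": [0, 0, 0], "fingers": 5.8}, {"delta_pos": [-0.9, 0, 0], "delta_rot": [0, 0, 0], "fingers": 5.8}, {"delta_pos": [-1.2, 0, 0], "delta_rot": [0, 0, 0], "fingers": 5.8}, {"delta_pos": [-1.5, 0, 0], "delta_rot": [0, 0, 0], "fingers": 5.8}]}}

```text
clock: 19.45
eef_pos: [0.6496, -0.0057, 0.0737]
tcp_rot: [0.001, 0.666, 0.746, 0.001]
ft_force: [1.1, 3.0, 2.2]
finger_gap: 0.679
```

```bash
python3 -c "
from h import *
s=r.state();p=s['eef_pos']; print('along',np.dot(p-ROOT,AX), 'lat',np.dot(p-ROOT,[.9936,.113,0]))
p=ROOT-.08*AX;
delta([p[0],p[1],.0715],6.5)"
```

```text
along -0.0838534656599105 lat -0.0018716120328778202
pos [ 0.6496 -0.0057  0.0737] F [1.1 3.  2.2] gap 6.39 t 19.45
dpos cm [-0.39  0.19  0.22] drot [0.003 0.    0.   ]
```

Emit:
{"fn": "drive_tool", "kwargs": {"deltas": [{"delta_pos": [-0.2, 0, 0], "delta_rot": [0, 0, 0], "fingers": 5.8}, {"delta_pos": [-0.4, 0, 0], "delta_rot": [0, 0, 0], "fingers": 5.8}, {"delta_pos": [-0.6, 0, 0], "delta_rot": [0, 0, 0], "fingers": 5.8}, {"delta_pos": [-0.7, 0, 0], "delta_rot": [0, 0, 0], "fingers": 5.8}, {"delta_pos": [-0.7, 0, 0], "delta_rot": [0, 0, 0], "fingers": 5.8}]}}

```text
clock: 19.95
eef_pos: [0.65, -0.009, 0.0736]
tcp_rot: [-0.001, 0.666, 0.746, 0.003]
ft_force: [1.7, 10.2, 1.6]
finger_gap: 0.68
```

```bash
python3 -c "
from h import *
s=r.state();p=s['eef_pos']; print('along',np.dot(p-ROOT,AX), 'lat',np.dot(p-ROOT,[.9936,.113,0]))
p=ROOT-.08*AX;
delta([p[0],p[1],.0715],6.5)"
```

```text
along -0.08055690013366508 lat -0.0018407523814961396
pos [ 0.65   -0.009   0.0736] F [ 1.7 10.2  1.6] gap 6.4 t 19.95
dpos cm [-0.06  0.18  0.21] drot [ 0.003 -0.006  0.001]
```

Stopped at 80.6 mm with 10 N. One firmer seating push, then release.

Emit:
{"fn": "drive_tool", "kwargs": {"deltas": [{"delta_pos": [0, 0, 0], "delta_rot": [0, 0, 0], "fingers": 5.8}, {"delta_pos": [-0.2, 0, 0], "delta_rot": [0, 0, 0], "fingers": 5.8}, {"delta_pos": [-0.4, 0, 0], "delta_rot": [0, 0, 0], "fingers": 5.8}, {"delta_pos": [-0.4, 0, 0], "delta_rot": [0, 0, 0], "fingers": 5.8}], "newtons": 18}}

```text
clock: 20.35
eef_pos: [0.65, -0.0089, 0.0736]
tcp_rot: [-0.004, 0.665, 0.746, 0.005]
ft_force: [1.1, 11.9, 3.8]
finger_gap: 0.679
```

Emit:
{"fn": "drive_tool", "kwargs": {"deltas": [{"delta_pos": [0, 0, 0], "delta_rot": [0, 0, 0], "fingers": 6.8}, {"delta_pos": [0, 0, 0], "delta_rot": [0, 0, 0], "fingers": 7.8}, {"delta_pos": [0, 0, 0], "delta_rot": [0, 0, 0], "fingers": 8.4}, {"delta_pos": [0, 0, 0], "delta_rot": [0, 0, 0], "fingers": 8.4}, {"delta_pos": [0, 0, -2], "delta_rot": [0, 0, 0], "fingers": 8.4}, {"delta_pos": [0, 0, -5], "delta_rot": [0, 0, 0], "fingers": 9.4}, {"delta_pos": [0, 0, -8], "delta_rot": [0, 0, 0], "fingers": 9.4}, {"delta_pos": [0, 0, -11], "delta_rot": [0, 0, 0], "fingers": 9.4}, {"delta_pos": [0, 0, -12], "delta_rot": [0, 0, 0], "fingers": 9.4}]}}

```text
clock: 21.25
eef_pos: [0.652, -0.0115, 0.1978]
tcp_rot: [-0.001, 0.666, 0.746, 0.007]
ft_force: [0.7, -0.0, 0.2]
finger_gap: 1.005
```

Emit:
{"fn": "drive_tool", "kwargs": {"deltas": [{"delta_pos": [3, -4, 0], "delta_rot": [0, 0, 0], "fingers": 9.4}, {"delta_pos": [6, -8, 0], "delta_rot": [0, 0, 0], "fingers": 9.4}, {"delta_pos": [9, -12, 0], "delta_rot": [0, 0, 0], "fingers": 9.4}, {"delta_pos": [12, -16, 0], "delta_rot": [0, 0, 0], "fingers": 9.4}, {"delta_pos": [12, -19, 0], "delta_rot": [0, 0, 0], "fingers": 9.4}, {"delta_pos": [12, -20, 0], "delta_rot": [0, 0, 0], "fingers": 9.4}, {"delta_pos": [12, -20, 0], "delta_rot": [0, 0, 0], "fingers": 9.4}]}}

```text
clock: 21.95
eef_pos: [0.4388, 0.0848, 0.1968]
tcp_rot: [-0.001, 0.666, 0.746, 0.007]
ft_force: [-0.0, 0.5, 0.2]
finger_gap: 1.0
```

```bash
python3 -c "
from h import *
snap('side','pics/side9.png');snap('top','pics/top9.png')"; python3 crop.py pics/side9.png pics/s9.png 232 130 100 75 8;python3 crop.py pics/top9.png pics/t9.png 192 105 90 65 8
```

```text
(no output)
```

View pics/s9.png

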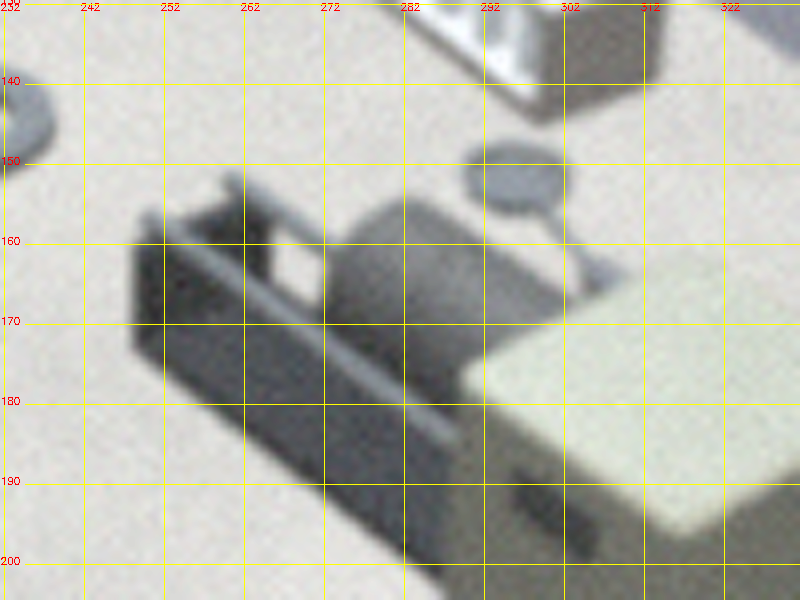

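View pics/t9.png

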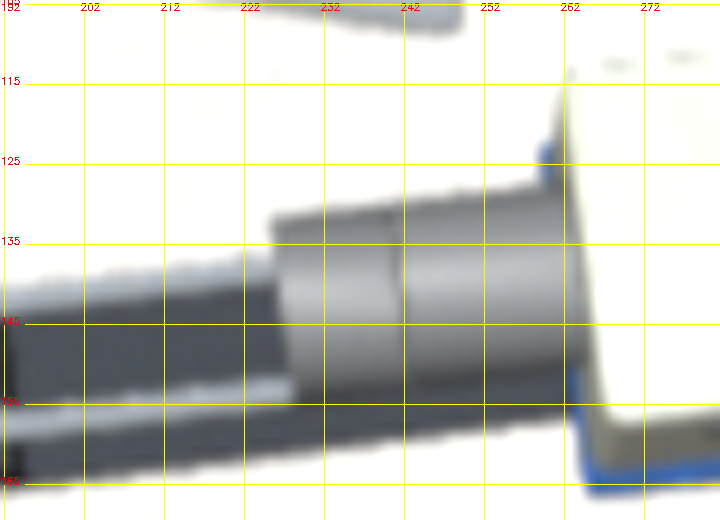

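The top view shows the sleeve and collar end to end with only a thin seam at column 241.5. The collar's outer face is at about (226.9,141.5), and the housing is at the right. Checking the distances.

```bash
python3 -c "
from h import *
t=np.load('pics/top9.npz');s=np.load('pics/side9.npz')
for n,p in dict(outer=(227.2,141),seam=(241.5,139.5)).items():
  q=plane(t,*p,.12); print(n,np.dot(q-ROOT,AX),np.dot(q-ROOT,[.9936,.113,0]))
"; python3 - <<'E'
import cv2
cv2.imwrite('pics/side9b.png',cv2.imread('pics/side9.png'))
E
```

```text
outer -0.10024285986925498 -0.0008818969858342875
seam -0.062426944683020666 -0.0015984034347424078
```

View pics/side9b.png

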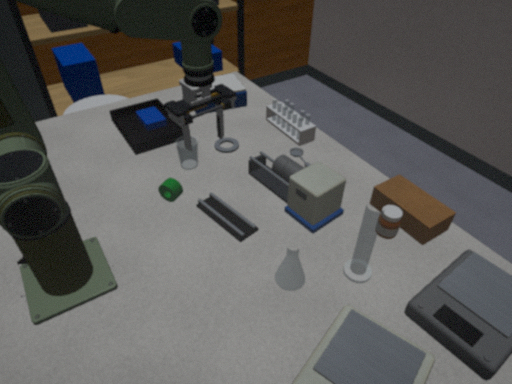

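The outer face measures 100 mm from the housing and the seam 62 mm, nominally 100 and 60, which is within pixel error. The glassware is unmoved. Handing in.

```bash
python3 -c "
from plant import r
print(r.hand_in())"
```

```text
the job is handed in; nothing more can be done
None
```

The sleeve and then the collar are on the spindle, both pushed home and released, and the job is handed in at about 22 s of the 72 s limit. I gripped each ring from above, set it in the cradle, let it settle, and slid it along at a light grip until it stopped. The sleeve stopped at 7–9 N and the collar at 10–12 N.

- **Position:** in the last pictures the collar's outer face is about 100 mm from the housing (target 100) and the seam about 62 mm (nominal 60). The 2 mm difference is within the picture resolution of about 2.7 mm per pixel. At the stop, the gripper read 31.5 mm for the sleeve and 80.6 mm for the collar, against targets of 30 and 80.
- **Alignment:** both rings measured within about 2 mm sideways of the spindle axis. I did not measure their final height or tilt separately; both lay on the cradle rods and looked straight in both views.
- **Glassware:** in the last side picture the beaker, flask and measuring cylinder all look upright and unmoved.
- **Disagreements:** the lateral force on the sleeve showed the true cradle line about 1–2 mm to one side of my camera estimate, so I shifted the path to match. The rings also settled about 2 mm higher in the cradle than the text's heights implied, by the gripper reading. No check failed.

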